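Put the glass reamer away in its foam-lined drawer

ROBOT

A 6-joint arm with a two-finger parallel gripper is mounted at the origin on the work surface. World frame = base frame: x ahead of the robot, y to its left, z up, the work surface at z = 0. Lengths are in m, angles in rad, forces in N, time in s.
With the tool pointing down it reaches from about 0.3 to 0.85 m from the base axis. Payload 5.4 kg.
Tool frame: the origin (TCP) lies midway between the tips of the shut fingers; the grasp point (between the pads) lies r.pinch_z behind it (r.pinch_z is the distance from the TCP to the grasp point, in m); z points along the fingers, y is the direction in which the jaws open and shut (so a half turn about z gives the same grasp; the last joint's range is limited). The gripper opens to 85 mm and grips with 20 to 120 N. Pads are 22 mm wide; open, the fingers measure 114 mm over their backs; the gripper's body (76 mm by 85 mm) begins 54 mm behind the grasp point. The pads swing forward as they close: fully open they stand 13 mm farther back than shut.
Start: joints at [-1.548, 0.158, 1.597, -0, 1.386, -0.21], TCP at [0.133, -0.559, 0.231] pointing down, gripper open.
Joint ranges: [-2.91, 2.91], [-0.94, 2.29], [0.18, 2.7], [-1.29, 4.43], [0.17, 2.64], [-3, 3]. Speed limits (rad/s): [2.57, 2.57, 3.14, 3.14, 3.14, 3.14].

INTERFACE

Orientations are given as a rotation vector (axis times angle).
In Python, from station import get_state, eyes, order, finder, r gives the robot as it stands.
- The arm moves only by the tool carry_out, never from a script. Its argument "increments" is a list of rows, each a list of 3 entries, a list of its own where there are three numbers: the shift along the tool's x, y, z each as a share of 0.15 m, from -1 to 1, then the turn about the tool's z as a share of 45 degrees, from -1 to 1, then the closure, from -1 (fully open) to 1 (shut), so that 0 is half open. A call has 1 to 12 rows; each row is the pose to reach, as a shift and turn from the pose commanded when the call began, along the tool's axes at that moment; what a row does not reach only later rows make up. A row lasts 1/8 s, in which the tool goes at most 62.5 mm and 10.7 degrees, less where a joint would pass 70% of its speed; a pose out of reach is approached as far as the arm can. A call with a number of a shift or a turn outside -1 to 1 is refused whole. A call with a gripper value outside its range is refused whole. The fingers move at their own pace and stop on an object; "force" is the grip in N (left out, the last holds). Time passes only in rows, so rows that repeat a pose let the fingers close. It gives the time, the measured TCP pose, the force and the opening at its end, in the units of the state.
- get_state(): the state, without advancing time (a new reading comes with each control period).
- eyes.grab_frame(name): name is "scene" or "top" or "wrist"; returns (picture, depth): 384x512x3 uint8, red, green, blue; 384x512 float32, m along the optical axis (not along the pixel's ray), 0 where there is no reading.
- eyes.camera_params(name): a dict with "fov_y" (degrees; the focal length in pixels is half the picture's height over the tangent of half this angle, whatever the lens; pixels are square), "cx", "cy" (the principal point, pixels), "view" (4x4, takes a point from world to camera coordinates). Camera axes: x right, y up, looking along -z (the intrinsics and any distortion apply to the point x, -y, -z); pixel columns grow to the right and rows downward; lengths in m; the calibration is good to about 2 mm. A picture is of the moment at which its call begins: read the wrist's pose just before it. camera_params takes no time and is no camera call; for the wrist camera it gives the pose at the moment of the call.
- order.job_done(): hands the job in, once; it reports no verdict.
Trained networks look in the newest picture that a camera, given by its name, has taken for a name from the list of things; names that differ only in an ending like _2 or _b are one class to them, and where a whole thing is asked for, a point or a joint stands for the part that bears it (a point fixed in the world has none). Each returns a list of dicts, best first, with "score" (0 to 1); they miss things now and then, are a little off and sometimes report something else, mostly with a low value. They report only what shows in the picture. A call takes as long as a camera call. They do not tell look-alikes from the thing itself.
- finder.find_in(label, camera): "rect" ([left, top, right, bottom] in pixels, round what is visible of it).
- finder.tip_of(label, camera): "location" ([column, row] in pixels: a listed point, or the origin of a listed thing).
The state is a dict: "time": time; "joints": joint angles; "qd": joint speeds; "tau": joint torques, N m; "tcp_pos": TCP position; "tool_rot": TCP orientation; "ft_force": force on the tool from outside, world axes, zero at the start; "moment": the same for the moment, N m; "gripper_width": finger opening in m.
Only numpy, scipy, OpenCV 4.12 (cv2) and the standard library are available. Lean on these libraries where they do the work, as an engineer would, in place of code of your own. Each camera call takes 0.05 s, during which the arm holds its last target. There are 200 camera calls.

TASK

Put the green glass citrus reamer away: lift it off its wooden rest and press it into its cutout in the grey foam of the half-open drawer, ribbed head towards the back, until it is fully down at both ends, then let go of it and slide the drawer fully shut. The glass is thin: squeeze it with no more than 25 newtons, press it with no more than 30, and do not slam the drawer. Leave the jug, pitcher, strainer and wooden reamer where they are.

Things in the scene. Friction and masses are not known exactly. Their poses are not given: they have to be found in the camera images.
- reamer: Green glass hand reamer, 140 mm long, 0.15 to 0.23 kg. Origin on its centre line at mid length; +x runs along it to the ribbed head. Round handle, 28 mm diameter, x = -70 to +20 mm; head 46 mm diameter, x = +24 to +46 mm, tapering to the tip. May be rolled about x. Lies level on the rest, axis 50 mm above the counter. Breaks if squeezed with over 25 N on each finger or pressed with over 30 N; a grip of 10 to 15 N holds it.
- reamer_grip (a point): On the reamer's centre line at x = -7 mm: the place to grip it, across the handle. On the rest it is midway between the blocks; when seated it is over a finger channel in the foam, 46 mm long (x), 150 mm wide (y), open down to the drawer's floor 18 mm above the counter.
- reamer_butt (a point): Centre of the flat end of the reamer's handle (x = -70 mm).
- reamer_tip (a point): Tip of the reamer's ribbed head (x = +70 mm).
- rest: Fixed wooden draining rest, 130 mm long (x) by 78 mm wide; origin at the centre of its underside. Base plate 10 mm high; two cross blocks, 12 mm thick, 68 mm wide and 39 and 34 mm high, at x = -55 and +34 mm, whose notches carry the reamer (reamer's x along the rest's x). Free space between the blocks: 77 mm.
- cabinet: Small fixed pine cabinet, 206 mm wide (y), 290 mm deep (x), 105 mm high. Origin at the foot of the middle of its front face; +x runs into the cabinet, z up. The drawer slides out along its -x.
- drawer (a joint): Opening of the drawer in m: 0 fully shut, 0.24 fully out. It slides stiffly (about 2.5 N) and stays where it is left. Pushed straight back (cabinet's +x) at the knob or on the front panel it shuts; over 0.35 m/s is a slam.
- drawer_front (a point): On the outer face of the drawer's front panel, 56 mm above the counter, where a steel knob (22 mm long, 26 mm diameter) stands out towards the cabinet's -x. Panel 200 mm wide, from 13 to 87 mm above the counter, 14 mm thick. The drawer's side walls reach 68 mm above the counter and lie 150 mm apart inside.
- seat (a point): Where the reamer's origin lies when fully home in the foam, 46 mm above the counter; axes as the cabinet's, head along +x (back of the drawer). Foam top at 52 mm. Springy rounded foam lips narrow the cutout to 26 mm at the handle and 43 mm at the head: merely laid in, the reamer stays about 9 mm too high; pushing down with roughly 8 to 15 N seats it and the lips hold it.
- seat_butt (a point): Where the reamer's handle end lies when home: 70 mm in front of seat. The cutout is 146 mm long: 3 mm of play at each end.
- seat_tip (a point): Where the reamer's tip lies when home: 70 mm behind seat.
- pitcher: Empty clear glass pitcher, 195 mm high, 112 mm diameter, with a side handle; origin at the centre of its underside. Bystander.
- jug: White ceramic jug, 145 mm high, 104 mm diameter, with a side handle; origin at the centre of its underside. Bystander.
- strainer: Stainless steel strainer bowl, 50 mm high, 116 mm diameter, with a 100 mm straight handle along its +x; origin at the centre of its underside. Bystander.
- wood_reamer: Wooden citrus reamer, 153 mm long, 38 mm diameter, lying on top of the cabinet; origin at the middle of its underside, x along its length. Bystander.
Things that resemble listed ones, but are neither listed nor needed, are in the scene too. Leave any black or pink look-alike of the rest alone.

How it is judged:
By the outcome, as a careful person would: the job done as asked, in the order asked, and still so for the second after the job is handed in, with the robot touching nothing.
It also fails if it takes over 61 s, if anything falls off the work surface, if the arm or the gripper's body presses on something with over 40 N, if the wrist force passes 120 N, or if a joint passes its speed limit or range.

## Working session

There is one attempt and no reset: what is moved stays moved. The work goes in short steps, Python scripts to look and compute and a tool call to move; the robot and the scene stay as the last step left them, time stands still between calls to the robot, and variables do not carry over. Pictures are saved under pics/ and viewed, about 8 in all and at most 12, crops included, and the job is handed in when it is done.

Besides the shell and the picture viewer there is one more tool, called after "Emit:" as name(argument=value, ...) on one line, values as JSON. carry_out: Moves the arm, as the interface text tells. Shift numbers are shares of 0.15 m and turn numbers shares of 45 degrees, none past 1 either way. Its arguments: {"type":"object","properties":{"increments":{"type":"array"},"force":{"type":"number"}},"required":["increments"]}

```bash
ls; mkdir -p pics; cat > h.py <<'E'
import numpy as np, cv2
from station import get_state, eyes, order, finder, r
from scipy.spatial.transform import Rotation as R
def grab(n,save=None):
    p=eyes.camera_params(n); im,d=eyes.grab_frame(n)
    if save: cv2.imwrite(save,im[:,:,::-1])
    return p,im,d
def cam(p):
    f=192/np.tan(np.radians(p["fov_y"])/2); T=np.linalg.inv(np.array(p["view"])); return f,T
def ray(p,u,v):
    f,T=cam(p); d=T[:3,:3]@np.array([(u-p["cx"])/f,-(v-p["cy"])/f,-1]); return T[:3,3],d
def atz(p,u,v,z):
    o,d=ray(p,u,v); return o+d*(z-o[2])/d[2]
def cloud(p,d):
    f,T=cam(p); v,u=np.mgrid[:384,:512]
    P=np.stack([(u-p["cx"])/f*d,-(v-p["cy"])/f*d,-d,np.ones_like(d)],-1)
    return (P@T.T)[...,:3]
E
python3 - <<'E'
from h import *
s=get_state();print({k:np.round(v,3) for k,v in s.items()}, r.pinch_z)
for n in("top","scene"):
    p,im,d=grab(n,f"pics/{n}0.png");print(n,{k:np.round(v,3) for k,v in p.items()})
    C=cloud(p,d)
    for l in("reamer","reamer_grip","reamer_butt","reamer_tip","rest","cabinet","drawer_front","seat","seat_butt","seat_tip","pitcher","jug","strainer"):
        for a in finder.tip_of(l,n)[:3]:
            u,v=a["location"];print(l,round(a["score"],2),np.round([u,v]),np.round(C[int(np.clip(v,0,383)),int(np.clip(u,0,511))],3))
E
```

```text
pics
{'time': np.float64(0.0), 'joints': array([-1.548,  0.159,  1.598, -0.   ,  1.386, -0.21 ]), 'qd': array([ 0.   , -0.   , -0.001, -0.002, -0.002,  0.   ]), 'tau': array([ 0.0000e+00, -3.9600e+01, -3.3143e+01, -0.0000e+00,  8.0000e-03,
       -0.0000e+00]), 'tcp_pos': array([ 0.133, -0.559,  0.23 ]), 'tool_rot': array([-3.118, -0.365, -0.   ]), 'ft_force': array([ 0.286, -0.062,  0.157]), 'moment': array([-0.015, -0.005,  0.007]), 'gripper_width': np.float64(0.085)} 0.0187
top {'fov_y': np.float64(48.157), 'cx': np.float64(245.103), 'cy': np.float64(197.142), 'view': array([[-0.029, -1.   , -0.005,  0.008],
       [ 0.999, -0.029,  0.045, -0.492],
       [-0.046, -0.004,  0.999, -1.562],
       [ 0.   ,  0.   ,  0.   ,  1.   ]])}
reamer 0.93 [323. 201.] [ 0.468 -0.282  0.058]
reamer_grip 0.9 [322. 204.] [ 0.46  -0.277  0.066]
reamer_grip 0.66 [242. 184.] [0.539 0.007 0.03 ]
reamer_butt 0.71 [334. 220.] [ 0.399 -0.326  0.002]
rest 0.81 [364. 211.] [ 0.432 -0.438  0.013]
rest 0.76 [319. 204.] [ 0.458 -0.265  0.056]
rest 0.6 [354. 266.] [ 0.233 -0.395  0.007]
cabinet 0.61 [190. 165.
[... 857 characters left out ...]
 0.066]
rest 0.81 [197. 261.] [ 0.46  -0.282  0.011]
rest 0.81 [151. 296.] [ 0.426 -0.452  0.015]
rest 0.76 [126. 248.] [ 0.245 -0.393  0.014]
cabinet 0.8 [314. 195.] [0.613 0.162 0.02 ]
drawer_front 0.56 [257. 211.] [ 0.512 -0.041  0.063]
seat 0.65 [283. 201.] [0.539 0.075 0.016]
seat 0.32 [196. 252.] [ 0.456 -0.272  0.064]
seat_butt 0.86 [267. 210.] [ 0.524 -0.001  0.036]
seat_tip 0.58 [237. 323.] [ 0.684 -0.349  0.009]
seat_tip 0.57 [300. 196.] [0.578 0.123 0.027]
pitcher 0.65 [309. 130.] [0.446 0.372 0.069]
pitcher 0.17 [193. 258.] [ 0.462 -0.293  0.056]
jug 0.6 [235. 325.] [ 0.71  -0.382  0.145]
jug 0.54 [196. 261.] [ 0.456 -0.286  0.013]
strainer 0.83 [299. 274.] [ 0.742 -0.114  0.007]
```

View pictures.

View pics/top0.png

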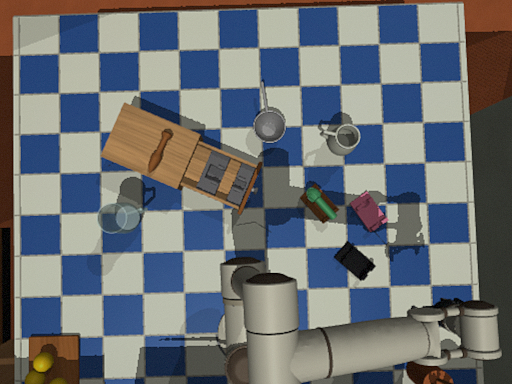

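View pics/scene0.png

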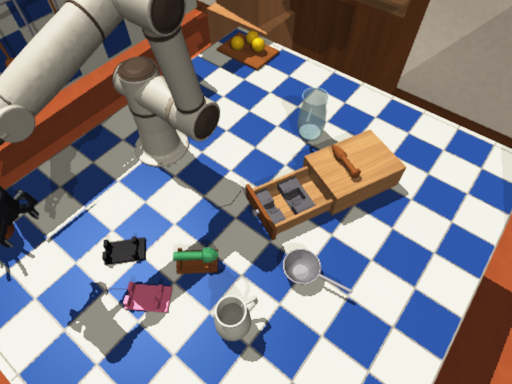

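Top view: the reamer lies on the brown rest at about (319,204) with its head to the upper left. The drawer front is at (250,188) and the cabinet runs back to the upper left. The pink (368,210) and black (354,260) rests are decoys. I'll move above the reamer for a close look.

Emit:
carry_out(increments=[[[0.4, -0.2, 0], 0, -1], [[0.84, -0.43, 0], 0, -1], [[0.84, -0.43, 0], 0, -1], [[0.84, -0.43, 0], 0, -1]])

```text
time: 1.9
tcp_pos: [0.2408, -0.4675, 0.2315]
tool_rot: [3.119, 0.368, -0.001]
ft_force: [-1.4, -0.7, -0.5]
gripper_width: 0.0854
```

Emit:
carry_out(increments=[[[0.4, -0.2, 0], 0, -1], [[0.84, -0.43, 0], 0, -1], [[0.84, -0.43, 0], 0, -1], [[0.84, -0.43, 0], 0, -1]])

```text
time: 2.4
tcp_pos: [0.3478, -0.3767, 0.2313]
tool_rot: [3.12, 0.365, -0.001]
ft_force: [-0.3, 0.4, -0.7]
gripper_width: 0.0851
```

Emit:
carry_out(increments=[[[0.4, -0.2, 0], -0.2, -1], [[0.8, -0.43, 0], -0.4, -1], [[0.8, -0.43, 0], -0.6, -1], [[0.8, -0.43, 0], -0.6, -1], [[0.8, -0.43, 0], -0.6, -1]])

```text
time: 3.02
tcp_pos: [0.4489, -0.2872, 0.2312]
tool_rot: [2.951, 1.076, -0.001]
ft_force: [-0.7, 0.5, 0.4]
gripper_width: 0.0851
```

```bash
python3 - <<'E'
from h import *
s=get_state();print(s["time"],np.round(s["tcp_pos"],4),R.from_rotvec(s["tool_rot"]).as_matrix().round(3))
p,im,d=grab("wrist","pics/w1.png");print({k:np.round(v,3) for k,v in p.items()})
C=cloud(p,d);np.savez("w1.npz",C=C,d=d)
for l in("reamer","reamer_grip","reamer_butt","reamer_tip","rest"):
    for a in finder.tip_of(l,"wrist")[:2]:
        u,v=a["location"];print(l,round(a["score"],2),np.round([u,v]),np.round(atz(p,u,v,.05),3),np.round(C[int(np.clip(v,0,383)),int(np.clip(u,0,511))],3))
E
```

```text
3.025 [ 0.4489 -0.2872  0.2312] [[ 0.765  0.643 -0.001]
 [ 0.643 -0.765 -0.   ]
 [-0.001  0.    -1.   ]]
{'fov_y': np.float64(63.685), 'cx': np.float64(256.561), 'cy': np.float64(195.692), 'view': array([[ 0.644, -0.765,  0.001, -0.509],
       [ 0.739,  0.621, -0.26 , -0.119],
       [ 0.198,  0.168,  0.966, -0.419],
       [ 0.   ,  0.   ,  0.   ,  1.   ]])}
reamer 0.72 [257. 162.] [ 0.461 -0.278  0.05 ] [ 0.462 -0.276  0.063]
reamer_grip 0.56 [261. 168.] [ 0.458 -0.285  0.05 ] [ 0.46  -0.283  0.062]
reamer_butt 0.7 [256. 223.] [ 0.408 -0.321  0.05 ] [ 0.411 -0.317  0.065]
reamer_tip 0.89 [253.  93.] [ 0.511 -0.231  0.05 ] [ 0.511 -0.231  0.057]
rest 0.91 [225. 324.] [ 0.284 -0.376  0.05 ] [ 0.258 -0.392  0.01 ]
rest 0.78 [257. 156.] [ 0.466 -0.274  0.05 ] [ 0.468 -0.272  0.062]
```

View pics/w1.png

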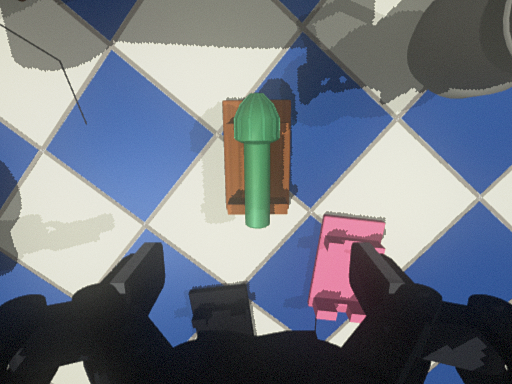

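Wrist view: the reamer runs from its butt at (257,223) to its tip at (257,93), in line with the tool's x axis. I'll fit its axis and then look at the drawer before grasping.

```bash
cat > fit.py <<'E'
from h import *
def reamer(p,im,d):
    C=cloud(p,d); a=im.astype(int); m=(a[...,1]>a[...,0]*1.25+10)&(a[...,1]>a[...,2]*1.15)&(C[...,2]>.035)&(C[...,2]<.4)
    n,l,st,_=cv2.connectedComponentsWithStats(m.astype(np.uint8)); k=1+np.argmax(st[1:,4]); m=l==k
    P=C[m]; c=np.median(P[:,:2],0); 
    for _ in range(1):
        vx,vy,x0,y0=cv2.fitLine(P[:,:2].astype(np.float32),cv2.DIST_HUBER,0,.002,.001).ravel()
    t=(P[:,:2]-[x0,y0])@[vx,vy]
    print("n",m.sum(),"yaw",np.degrees(np.arctan2(vy,vx)),"ends",np.round([x0+vx*t.min(),y0+vy*t.min()],4),np.round([x0+vx*t.max(),y0+vy*t.max()],4),"len",np.ptp(t),"ztop",np.percentile(P[:,2],[50,95]), st[k])
    for q in np.linspace(t.min(),t.max(),8)[:-1]:
        s=(t>=q)&(t<q+np.ptp(t)/7); n_=(P[s,:2]-[x0,y0])@[-vy,vx]; print(np.round(1000*(q-t.min())),np.round([n_.min()*1e3,n_.max()*1e3,np.percentile(P[s,2],90)*1e3],1))
E
python3 - <<'E'
from fit import *
p,im,d=grab("wrist"); reamer(p,im,d); s=get_state(); print(s["time"],s["tcp_pos"])
E
```

```text
n 3934 yaw 40.50183 ends [ 0.4075 -0.323 ] [ 0.5126 -0.2332] len 0.13821779859965955 ztop [0.06304714 0.07250227] [ 234   95   47  135 3934]
0.0 [-12.9  12.3  63.6]
20.0 [-12.8  13.   63.7]
39.0 [-12.7  12.8  63.9]
59.0 [-12.5  12.6  63.9]
79.0 [-22.8  22.4  72. ]
99.0 [-23.7  23.3  72.8]
118.0 [-21.5  21.   69.6]
3.375 [ 0.44970137 -0.28573566  0.23133423]
```

Emit:
carry_out(increments=[[[0.3, -0.2, -0.06], 0, -1], [[0.6, -0.4, -0.12], 0, -1], [[0.88, -0.59, -0.17], 0, -1], [[0.88, -0.59, -0.17], 0, -1]])

```text
time: 3.88
tcp_pos: [0.4942, -0.1299, 0.2577]
tool_rot: [2.946, 1.09, 0.002]
ft_force: [-0.1, -1.0, -0.8]
gripper_width: 0.085
```

Emit:
carry_out(increments=[[[0.3, -0.2, -0.06], -0.2, -1], [[0.6, -0.4, -0.12], -0.4, -1], [[0.88, -0.59, -0.17], -0.58, -1], [[0.88, -0.59, -0.17], -0.58, -1], [[0.88, -0.59, -0.17], -0.58, -1]])

```text
time: 4.5
tcp_pos: [0.5364, 0.0192, 0.2818]
tool_rot: [2.63, 1.719, -0.002]
ft_force: [-0.3, 0.6, 1.0]
gripper_width: 0.0853
```

```bash
python3 - <<'E'
from h import *
s=get_state();print(s["time"],np.round(s["tcp_pos"],4),R.from_rotvec(s["tool_rot"]).as_matrix().round(3))
p,im,d=grab("wrist","pics/w2.png");np.savez("w2.npz",p=p,im=im,d=d)
C=cloud(p,d)
for l,z in(("drawer_front",.056),("cabinet",0),("seat",.046),("seat_butt",.046),("seat_tip",.046)):
    for a in finder.tip_of(l,"wrist")[:2]:
        u,v=a["location"];print(l,round(a["score"],2),np.round([u,v]),np.round(atz(p,u,v,z),3),np.round(C[int(np.clip(v,0,383)),int(np.clip(u,0,511))],3))
zi=np.clip(C[...,2]*1500,0,255).astype(np.uint8)
cv2.imwrite("pics/w2z.png",np.hstack([cv2.resize(im[:,:,::-1],(400,300)),cv2.resize(cv2.applyColorMap(zi,cv2.COLORMAP_JET),(400,300))]))
E
```

```text
4.5 [0.5364 0.0192 0.2818] [[ 0.401  0.916 -0.001]
 [ 0.916 -0.401 -0.001]
 [-0.001 -0.001 -1.   ]]
drawer_front 0.74 [259. 211.] [ 0.518 -0.032  0.056] [ 0.522 -0.022  0.087]
seat 0.88 [262. 130.] [0.56  0.058 0.046] [0.56  0.058 0.018]
seat_butt 0.58 [257. 188.] [ 0.526 -0.005  0.046] [ 0.525 -0.006  0.037]
seat_tip 0.92 [263.  70.] [0.588 0.119 0.046] [0.589 0.122 0.023]
seat_tip 0.73 [426. 179.] [ 0.725 -0.08   0.046] [ 0.743 -0.097  0.004]
```

View pics/w2.png

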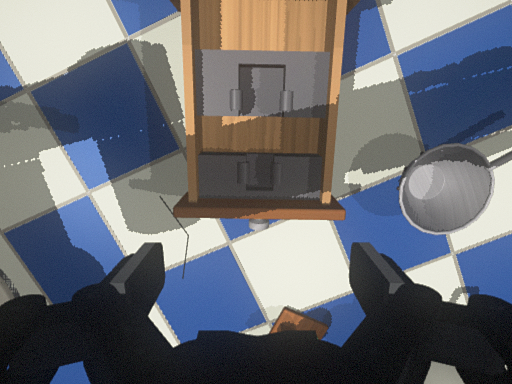

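```bash
python3 - <<'E'
from h import *
z=np.load("w2.npz",allow_pickle=True);p=z["p"].item();im=z["im"];d=z["d"];C=cloud(p,d)
def sel(lo,hi,u0,u1,v0,v1):
    m=np.zeros(d.shape,bool);m[v0:v1,u0:u1]=1;return m&(C[...,2]>lo)&(C[...,2]<hi)
# side walls top z~.068
for nm,(u0,u1) in {"L":(175,210),"R":(315,350)}.items():
    P=C[sel(.062,.074,u0,u1,20,195)];l=cv2.fitLine(P[:,:2].astype(np.float32),cv2.DIST_HUBER,0,.002,.001).ravel()
    print(nm,len(P),np.degrees(np.arctan2(l[1],l[0]))%180,l,np.median(P[:,2]))
P=C[sel(.080,.095,170,350,190,225)];l=cv2.fitLine(P[:,:2].astype(np.float32),cv2.DIST_HUBER,0,.002,.001).ravel();print("panel",len(P),np.degrees(np.arctan2(l[1],l[0]))%180,l,np.median(P[:,2]))
yaw=np.radians(64.5)
F=C[sel(.046,.058,195,330,40,200)];print("foam z",np.median(F[:,2]))
np.save("F.npy",F)
# mask map of heights in rotated frame
for yd in (63,64,65,66,67):
    y=np.radians(yd);e=np.array([np.cos(y),np.sin(y)]);n=np.array([-e[1],e[0]])
    W={k:C[sel(.062,.074,a,b,20,195)][:,:2]@n for k,(a,b) in {"L":(175,210),"R":(315,350)}.items()}
    print(yd,{k:(np.percentile(w,[2,50,98]).round(4),) for k,w in W.items()}, "foam x",np.percentile(F[:,:2]@e,[1,99]).round(4),"panel x",np.percentile(P[:,:2]@e,[2,98]).round(4),"panel y",np.percentile(P[:,:2]@n,[1,99]).round(4))
E
```

```text
L 1755 65.31982 [0.41755283 0.90865266 0.4967297  0.11401934] 0.0678663833738945
R 1790 65.326805 [0.4174419  0.9087036  0.64234126 0.05033498] 0.06808869283625277
panel 2143 155.35036 [ 0.9088751  -0.41706845  0.520499   -0.02368595] 0.08655128142415885
foam z 0.05212111320016616
63 {'L': (array([-0.398 , -0.3907, -0.3833]),), 'R': (array([-0.5571, -0.5494, -0.5424]),)} foam x [0.2208 0.3926] panel x [0.2059 0.2237] panel y [-0.5717 -0.3783]
64 {'L': (array([-0.4025, -0.3966, -0.3902]),), 'R': (array([-0.5616, -0.5552, -0.5493]),)} foam x [0.2129 0.3839] panel x [0.1987 0.2141] panel y [-0.5755 -0.3819]
65 {'L': (array([-0.4069, -0.4021, -0.3966]),), 'R': (array([-0.5663, -0.5608, -0.5561]),)} foam x [0.2051 0.3753] panel x [0.1911 0.2045] panel y [-0.5791 -0.3854]
66 {'L': (array([-0.4126, -0.4074, -0.4018]),), 'R': (array([-0.5721, -0.5662, -0.5611]),)} foam x [0.1965 0.3668] panel x [0.1823 0.1965] panel y [-0.5825 -0.3887]
67 {'L': (array([-0.4191, -0.4128, -0.406 ]),), 'R': (array([-0.5783, -0.5715, -0.5651]),)} foam x [0.1885 0.3588] panel x [0.1726 0.1893] panel y [-0.5857 -0.3919]
```

```bash
python3 - <<'E'
from h import *
z=np.load("w2.npz",allow_pickle=True);p=z["p"].item();im=z["im"];d=z["d"];C=cloud(p,d)
y=np.radians(65.33);e=np.array([np.cos(y),np.sin(y)]);n=np.array([-e[1],e[0]])
X=C[...,:2]@e;Y=C[...,:2]@n;Z=C[...,2]
m=np.zeros(d.shape,bool);m[30:225,170:350]=1
print("wall mid Y",[np.median(Y[m&(Z>.062)&(Z<.074)&(Y>q0)&(Y<q1)]) for q0,q1 in((-.43,-.39),(-.59,-.54))])
q=m&(Z>.08);print("panel X",np.percentile(X[q],[2,50,98]),"Y",np.percentile(Y[q],[1,99]))
f=m&(Z>.044)&(Z<.06)&(X>.19)
xs=np.arange(.19,.39,.005)
for x in xs:
    w=f&(X>=x)&(X<x+.005);yy=np.sort(Y[w]); yy=yy[(yy>-.557)&(yy<-.41)]
    if len(yy)<5: print(round(x,4),len(yy));continue
    g=np.diff(yy);k=g.argmax();print(round(x,4),len(yy),yy[[0,-1]].round(4),"gap",yy[k].round(4),yy[k+1].round(4),"mid",((yy[k]+yy[k+1])/2).round(4))
E
```

```text
wall mid Y [np.float64(-0.404003006816448), np.float64(-0.5625637392636448)]
panel X [0.1884333  0.1964528  0.30664003] Y [-0.58010099 -0.38655809]
0.19 0
0.195 0
0.2 525 [-0.5569 -0.4105] gap -0.4821 -0.4809 mid -0.4815
0.205 464 [-0.557  -0.4101] gap -0.441 -0.4397 mid -0.4404
0.21 465 [-0.5568 -0.4101] gap -0.4596 -0.4584 mid -0.459
0.215 359 [-0.5564 -0.41  ] gap -0.5004 -0.4658 mid -0.4831
0.22 368 [-0.5567 -0.4102] gap -0.4966 -0.4694 mid -0.483
0.225 393 [-0.5569 -0.4103] gap -0.4965 -0.4694 mid -0.483
0.23 399 [-0.5567 -0.4102] gap -0.4963 -0.4694 mid -0.4828
0.235 400 [-0.5563 -0.4106] gap -0.4962 -0.4693 mid -0.4827
0.24 395 [-0.5569 -0.4106] gap -0.4973 -0.4692 mid -0.4833
0.245 414 [-0.5568 -0.4109] gap -0.4971 -0.4703 mid -0.4837
0.25 378 [-0.5564 -0.41  ] gap -0.5005 -0.4655 mid -0.483
0.255 191 [-0.556  -0.4101] gap -0.5005 -0.4654 mid -0.483
0.26 0
0.265 0
0.27 0
0.275 0
0.28 0
0.285 0
0.29 0
0.295 0
0.3 195 [-0.5561 -0.4105] gap -0.5098 -0.4568 mid -0.4833
0.305 372 [-0.5567 -0.4102] gap -0.5048 -0.4616 mid -0.4832
0.31 401 [-0.5569 -0.4104] gap -0.5055 -0.4615 mid -0.4835
0.315 402 [-0.5566 -0.4106] gap -0.5055 -0.4615 mid -0.4835
0.32 412 [-0.557  -0.4101] gap -0.5053 -0.4615 mid -0.4834
0.325 417 [-0.5568 -0.41  ] gap -0.5051 -0.4614 mid -0.4833
0.33 403 [-0.5569 -0.41  ] gap -0.505 -0.4614 mid -0.4832
0.335 390 [-0.5568 -0.4101] gap -0.5098 -0.4569 mid -0.4833
0.34 389 [-0.5567 -0.4103] gap -0.51 -0.4568 mid -0.4834
0.345 399 [-0.5564 -0.4102] gap -0.5098 -0.4569 mid -0.4833
0.35 406 [-0.557  -0.4106] gap -0.5097 -0.4569 mid -0.4833
0.355 481 [-0.5568 -0.4103] gap -0.505 -0.5038 mid -0.5044
0.36 635 [-0.5565 -0.41  ] gap -0.4401 -0.439 mid -0.4396
0.365 636 [-0.5568 -0.41  ] gap -0.4146 -0.4135 mid -0.4141
0.37 445 [-0.5568 -0.4102] gap -0.4369 -0.4357 mid -0.4363
0.375 0
0.38 0
0.385 0
```

```bash
python3 - <<'E'
from h import *
z=np.load("w2.npz",allow_pickle=True);p=z["p"].item();d=z["d"];C=cloud(p,d)
y=np.radians(65.33);e=np.array([np.cos(y),np.sin(y)]);n=np.array([-e[1],e[0]])
X=C[...,:2]@e;Y=C[...,:2]@n;Z=C[...,2]
m=np.zeros(d.shape,bool);m[30:225,170:350]=1
f=m&(Z>.047)&(Z<.057)&(abs(Y+.4832)<.01);x=np.sort(X[f]);g=np.diff(x);k=g.argmax();print("cutout",x[k],x[k+1],x[0],x[-1])
f=m&(Z>.047)&(Z<.057)&(abs(abs(Y+.4832)-.045)<.02);x=np.sort(X[f]);g=np.diff(x);k=g.argmax();print("channel",x[k],x[k+1],x[0],x[-1])
f=m&(Z>.08)&(X<.25);print("panel",np.percentile(X[f],[.5,5,95,99.5]))
for Xs in ((x[k]+x[k+1])/2+.007,): print(Xs,Xs*e-.4832*n)
E
```

```text
cutout 0.21369033265685403 0.35909492672642584 0.20099590522860442 0.3734572427555122
channel 0.25659203415096143 0.302374763960685 0.20093093395993097 0.3735570086100928
panel [0.18776516 0.18890385 0.20136946 0.20176473]
0.2864833990558232 [0.5586725  0.05865167]
```

Wrist view 2: the drawer front panel is at row 210, the cutout runs from row 190 to row 65 near column 262, and the finger channel is between rows 115 and 153. The depth fit gives the seat at (0.5587, 0.0587) and the cabinet yaw as 65.3°. Now back to the reamer.

Emit:
carry_out(increments=[[[-0.4, 0.05, 0], 0, -1], [[-0.8, 0.1, 0], 0, -1], [[-1, 0.15, 0.2], 0, -1], [[-1, 0.15, 0.2], 0, -1]], force=20)

```text
time: 5.3
tcp_pos: [0.4954, -0.1276, 0.2499]
tool_rot: [-2.628, -1.713, 0.004]
ft_force: [0.8, 1.4, 0.6]
gripper_width: 0.0853
```

Emit:
carry_out(increments=[[[-0.4, 0.05, 0.15], 0.2, -1], [[-0.8, 0.1, 0.3], 0.4, -1], [[-1, 0.15, 0.5], 0.57, -1], [[-1, 0.15, 0.5], 0.57, -1], [[-1, 0.15, 0.5], 0.57, -1]])

```text
time: 5.92
tcp_pos: [0.4588, -0.2719, 0.1784]
tool_rot: [2.943, 1.097, 0.002]
ft_force: [-0.2, 1.1, -0.2]
gripper_width: 0.0848
```

```bash
cat > to.py <<'E'
import sys
from h import *
s=get_state();M=R.from_rotvec(s["tool_rot"]).as_matrix();t=np.array([float(a) for a in sys.argv[1:4]])
yaw=np.degrees(np.arctan2(M[1,0],M[0,0]))
print(s["time"],"tcp",np.round(s["tcp_pos"],4),"yaw",yaw.round(2),"F",np.round(s["ft_force"],1),"w",s["gripper_width"])
print("M",M.round(4).tolist());print("share",((t-s["tcp_pos"])@M/.15).round(3),"turn",round((yaw-float(sys.argv[4]))/45,3))
E
python3 to.py .4547 -.2826 .030 40.5
```

```text
5.925 tcp [ 0.4588 -0.2719  0.1784] yaw 40.88 F [-0.2  1.1 -0.2] w 0.08484769183179366
M [[0.756, 0.6545, 0.0012], [0.6545, -0.756, -0.0003], [0.0007, 0.001, -1.0]]
share [-0.068  0.035  0.989] turn 0.009
```

Emit:
carry_out(increments=[[[-0.07, 0.035, 0], 0.01, -1], [[-0.07, 0.035, 0.2], 0.01, -1], [[-0.07, 0.035, 0.4], 0.01, -1], [[-0.07, 0.035, 0.4], 0.01, -1]])

```text
time: 6.42
tcp_pos: [0.4525, -0.282, 0.1159]
tool_rot: [-2.945, -1.084, 0.003]
ft_force: [1.1, 0.3, 0.2]
gripper_width: 0.0851
```

```bash
python3 to.py .4547 -.2826 .030 40.5; python3 - <<'E'
from fit import *
p,im,d=grab("wrist","pics/w3.png");reamer(p,im,d)
E
```

```text
6.425 tcp [ 0.4525 -0.282   0.1159] yaw 40.4 F [1.1 0.3 0.2] w 0.08508925451814839
M [[0.7616, 0.6481, -0.0028], [0.6481, -0.7616, 0.0027], [-0.0004, -0.0039, -1.0]]
share [0.009 0.015 0.573] turn -0.002
n 9088 yaw 40.45024 ends [ 0.4076 -0.3229] [ 0.5131 -0.233 ] len 0.13854495821344626 ztop [0.06321732 0.07261519] [ 225   92   71  202 9088]
0.0 [-12.9  12.8  63.6]
20.0 [-13.4  13.2  63.7]
40.0 [-13.2  13.1  63.7]
59.0 [-13.4  12.8  63.8]
79.0 [-23.2  23.2  72.5]
99.0 [-23.6  23.2  72.8]
119.0 [-20.5  20.7  69.8]
```

View pics/w3.png

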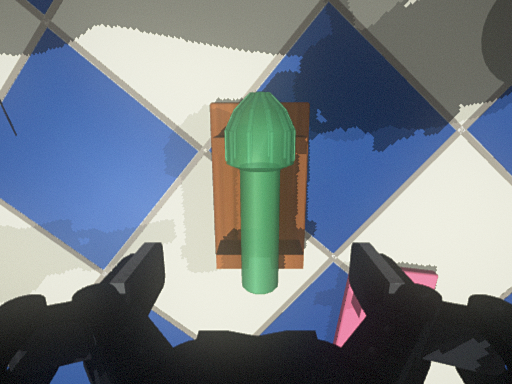

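Wrist view 3: the handle, at column 260, is centred between the fingers at (150,265) and (365,265), and the rest is visible underneath. Next I descend and close.

Emit:
carry_out(increments=[[[0.01, 0.01, 0.2], 0, -1], [[0.01, 0.01, 0.4], 0, -1], [[0.01, 0.01, 0.5], 0, -1], [[0.01, 0.01, 0.57], 0, -1], [[0.01, 0.01, 0.57], 0, -1], [[0.01, 0.01, 0.57], 0, -1]], force=20)

```text
time: 7.22
tcp_pos: [0.4562, -0.2842, 0.0329]
tool_rot: [2.947, 1.083, 0.001]
ft_force: [0.1, 0.2, -0.4]
gripper_width: 0.0856
```

Emit:
carry_out(increments=[[[0, 0, 0], 0, -0.4], [[0, 0, 0], 0, 0], [[0, 0, 0], 0, 0.15], [[0, 0, 0], 0, 0.25], [[0, 0, 0], 0, 0.32], [[0, 0, 0], 0, 0.38], [[0, 0, 0], 0, 0.44], [[0, 0, 0], 0, 0.5], [[0, 0, 0], 0, 0.6], [[0, 0, 0], 0, 0.7]], force=20)

```text
time: 8.48
tcp_pos: [0.4549, -0.2827, 0.0316]
tool_rot: [-2.947, -1.083, 0.002]
ft_force: [-4.3, 4.0, 4.8]
gripper_width: 0.0276
```

```bash
python3 to.py .4547 -.2826 .030 40.5
```

```text
8.475 tcp [ 0.4549 -0.2827  0.0316] yaw 40.35 F [-4.3  4.   4.8] w 0.0275763739225844
M [[0.7621, 0.6474, -0.0017], [0.6474, -0.7621, 0.0018], [-0.0002, -0.0025, -1.0]]
share [-0.    -0.001  0.011] turn -0.003
```

Emit:
carry_out(increments=[[[0, 0, -0.1], 0, 0.7], [[0, 0, -0.3], 0, 0.7], [[0, 0, -0.6], 0, 0.7], [[0, 0, -0.9], 0, 0.7], [[0, 0, -0.9], 0, 0.7], [[0, 0, -0.9], 0, 0.7]])

```text
time: 9.22
tcp_pos: [0.4553, -0.2834, 0.1664]
tool_rot: [-2.949, -1.083, 0.0]
ft_force: [-0.5, 0.2, -2.6]
gripper_width: 0.027
```

```bash
python3 to.py .5557 .0523 .166 65.33; python3 - <<'E'
from fit import *
s=get_state();p,im,d=grab("wrist","pics/w4.png");reamer(p,im,d);print(s["tcp_pos"])
E
```

```text
9.225 tcp [ 0.4553 -0.2834  0.1664] yaw 40.33 F [-0.5  0.2 -2.6] w 0.026964771058894214
M [[0.7623, 0.6472, -0.0002], [0.6472, -0.7623, 0.0002], [-0.0, -0.0002, -1.0]]
share [ 1.959 -1.273  0.003] turn -0.556
n 20168 yaw 40.460697 ends [ 0.4327 -0.3029] [ 0.5135 -0.234 ] len 0.10618360796671875 ztop [0.19856044 0.2072821 ] [  198    81   117   257 20168]
0.0 [-13.   13.  198.2]
15.0 [-13.7  13.8 198.2]
30.0 [-13.9  13.2 198.4]
46.0 [-13.3  13.1 198.5]
61.0 [-23.4  23.5 207.3]
76.0 [-23.2  23.5 207.1]
91.0 [-19.   19.5 202.2]
[ 0.45530416 -0.28340784  0.16641798]
```

Emit:
carry_out(increments=[[[0.12, -0.08, 0], 0, 0.7], [[0.34, -0.22, 0], 0, 0.7], [[0.56, -0.36, 0], 0, 0.7], [[0.78, -0.51, 0], 0, 0.7], [[0.98, -0.64, 0], 0, 0.7]])

```text
time: 9.9
tcp_pos: [0.5049, -0.1123, 0.1654]
tool_rot: [-2.946, -1.084, 0.002]
ft_force: [0.2, -0.1, -1.6]
gripper_width: 0.0274
```

Emit:
carry_out(increments=[[[0.22, -0.14, 0], -0.1, 0.7], [[0.44, -0.28, 0], -0.22, 0.7], [[0.66, -0.43, 0], -0.34, 0.7], [[0.84, -0.55, 0], -0.46, 0.7], [[0.94, -0.61, 0], -0.55, 0.7], [[0.98, -0.635, 0], -0.55, 0.7], [[0.98, -0.635, 0], -0.55, 0.7], [[0.98, -0.635, 0], -0.55, 0.7]])

```text
time: 10.9
tcp_pos: [0.5555, 0.052, 0.1665]
tool_rot: [-2.649, -1.688, 0.001]
ft_force: [-0.2, 0.3, -2.3]
gripper_width: 0.0271
```

```bash
python3 to.py .5558 .0523 .06 65.2; python3 - <<'E'
from fit import *
s=get_state();p,im,d=grab("wrist","pics/w5.png");reamer(p,im,d);print(s["tcp_pos"])
y=np.radians(65.33);e=np.array([np.cos(y),np.sin(y)]);n=np.array([-e[1],e[0]]);C=cloud(p,d)
X=C[...,:2]@e;Y=C[...,:2]@n;Z=C[...,2]
f=(Z>.047)&(Z<.057)&(X>.33)&(X<.356)&(Y>-.557)&(Y<-.41);yy=np.sort(Y[f]);print(len(yy));g=np.diff(yy);k=g.argmax();print("gap",yy[k],yy[k+1])
f=(Z>.047)&(Z<.057)&(abs(Y+.4832)<.01)&(X>.3);print("back edge",X[f].min() if f.any() else None)
E
```

```text
10.9 tcp [0.5555 0.052  0.1665] yaw 65.02 F [-0.2  0.3 -2.3] w 0.02706555144454501
M [[0.4224, 0.9064, -0.0007], [0.9064, -0.4224, -0.0001], [-0.0004, -0.0006, -1.0]]
share [0.003 0.002 0.71 ] turn -0.004
n 20332 yaw 65.09621 ends [0.543  0.0252] [0.5876 0.1214] len 0.10607058203432851 ztop [0.19859832 0.20735333] [  198    81   118   256 20332]
0.0 [-32.9  33.8 198.3]
15.0 [-13.7  13.8 198.4]
30.0 [-14.8  14.9 198.5]
45.0 [-13.2  13.1 198.7]
61.0 [-48.6  23.6 207.4]
76.0 [-42.   23.6 207.1]
91.0 [-19.1  19.4 202.2]
[0.55547979 0.05204136 0.1664749 ]
3153
gap -0.5100921585732163 -0.45666336053886564
back edge 0.36818796992884356
```

View pics/w5.png

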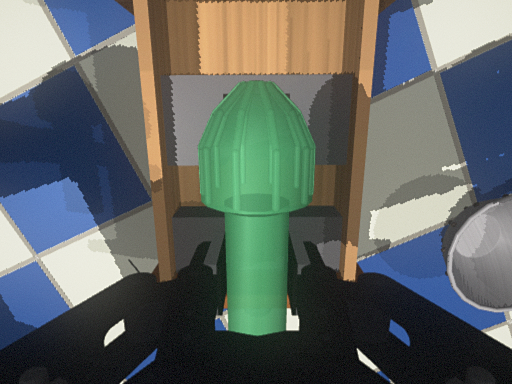

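Wrist view 5: the reamer is over the cutout, its tip at (257,82) just inside the back edge, and it is centred between the drawer walls. Descending to just above the lips.

Emit:
carry_out(increments=[[[0, 0, 0.15], 0, 0.7], [[0, 0, 0.35], 0, 0.7], [[0, 0, 0.55], 0, 0.7], [[0, 0, 0.7], 0, 0.7], [[0, 0, 0.78], 0, 0.7], [[0, 0, 0.8], 0, 0.7], [[0, 0, 0.8], 0, 0.7]])

```text
time: 11.82
tcp_pos: [0.5565, 0.0523, 0.0476]
tool_rot: [2.648, 1.689, 0.002]
ft_force: [-0.1, 0.0, -2.2]
gripper_width: 0.0274
```

Emit:
carry_out(increments=[[[0, 0, 0.02], 0, 0.7], [[0, 0, 0.04], 0, 0.7], [[0, 0, 0.06], 0, 0.7], [[0, 0, 0.06], 0, 0.7]])

```text
time: 12.32
tcp_pos: [0.5559, 0.0526, 0.0378]
tool_rot: [-2.648, -1.69, -0.0]
ft_force: [-0.6, 0.4, -1.7]
gripper_width: 0.0273
```

Emit:
carry_out(increments=[[[0, 0, 0.01], 0, 0.7], [[0, 0, 0.02], 0, 0.7], [[0, 0, 0.02], 0, 0.7]])

```text
time: 12.7
tcp_pos: [0.5561, 0.0525, 0.035]
tool_rot: [2.648, 1.69, 0.001]
ft_force: [-0.5, 1.0, 1.5]
gripper_width: 0.0269
```

Emit:
carry_out(increments=[[[0, 0, 0.007], 0, 0.7], [[0, 0, 0.013], 0, 0.7], [[0, 0, 0.013], 0, 0.7]])

```text
time: 13.08
tcp_pos: [0.5562, 0.0525, 0.0331]
tool_rot: [2.648, 1.69, 0.001]
ft_force: [-0.6, 0.2, 4.5]
gripper_width: 0.0273
```

Emit:
carry_out(increments=[[[0, 0, 0.007], 0, 0.7], [[0, 0, 0.013], 0, 0.7], [[0, 0, 0.013], 0, 0.7]])

```text
time: 13.45
tcp_pos: [0.5559, 0.0525, 0.0308]
tool_rot: [2.648, 1.69, 0.0]
ft_force: [0.5, 0.8, 2.8]
gripper_width: 0.0269
```

```bash
python3 to.py .5558 .0523 .0276 65.2
```

```text
13.45 tcp [0.5559 0.0525 0.0308] yaw 65.08 F [0.5 0.8 2.8] w 0.026855570533188718
M [[0.4213, 0.9069, 0.0002], [0.9069, -0.4213, 0.0], [0.0001, 0.0001, -1.0]]
share [-0.002 -0.     0.022] turn -0.003
```

Emit:
carry_out(increments=[[[0, 0, 0.007], 0, 0.7], [[0, 0, 0.013], 0, 0.7], [[0, 0, 0.013], 0, 0.7]])

```text
time: 13.82
tcp_pos: [0.5555, 0.0526, 0.0284]
tool_rot: [-2.648, -1.69, 0.001]
ft_force: [1.6, 1.2, -0.8]
gripper_width: 0.0274
```

Emit:
carry_out(increments=[[[0, 0, 0.006], 0, 0.7], [[0, 0, 0.009], 0, 0.7], [[0, 0, 0.009], 0, 0.7]])

```text
time: 14.2
tcp_pos: [0.5556, 0.0525, 0.028]
tool_rot: [-2.648, -1.69, 0.001]
ft_force: [-2.5, -0.1, 5.9]
gripper_width: 0.0273
```

```bash
python3 to.py .5558 .0523 .0276 65.2;  python3 - <<'E'
from fit import *
s=get_state();p,im,d=grab("wrist","pics/w6.png");reamer(p,im,d);print(s["tcp_pos"])
E
```

```text
14.2 tcp [0.5556 0.0525 0.028 ] yaw 65.1 F [-2.5 -0.1  5.9] w 0.027303227243395685
M [[0.4211, 0.907, -0.0008], [0.907, -0.4211, -0.0001], [-0.0004, -0.0007, -1.0]]
share [-0.001  0.002  0.003] turn -0.002
n 20671 yaw 65.306915 ends [0.5432 0.0254] [0.5878 0.1224] len 0.10684771570544027 ztop [0.06022348 0.06893867] [  197    80   119   258 20671]
0.0 [-13.8  13.3  59.8]
15.0 [-13.8  13.8  60.1]
31.0 [-14.9  14.8  60.4]
46.0 [-22.9  16.4  60.3]
61.0 [-23.   23.2  69. ]
76.0 [-23.7  24.1  68.6]
92.0 [-18.9  19.1  63.6]
[0.55562702 0.05250326 0.02799423]
```

Emit:
carry_out(increments=[[[0, 0, 0.005], 0, 0.7], [[0, 0, 0.005], 0, 0.7], [[0, 0, 0.005], 0, 0.7]])

```text
time: 14.62
tcp_pos: [0.5557, 0.0525, 0.0279]
tool_rot: [-2.648, -1.69, 0.001]
ft_force: [-4.4, 0.3, 10.2]
gripper_width: 0.0274
```

Bottomed out: force rises to 10 N with no further motion. I'll relax the press, open and rise.

Emit:
carry_out(increments=[[[0, 0, -0.007], 0, 0.7], [[0, 0, -0.007], 0, 0.3], [[0, 0, -0.007], 0, 0.1], [[0, 0, -0.007], 0, -0.3], [[0, 0, -0.007], 0, -0.6], [[0, 0, -0.007], 0, -0.6], [[0, 0, -0.007], 0, -0.6], [[0, 0, -0.007], 0, -0.6]])

```text
time: 15.62
tcp_pos: [0.5559, 0.0525, 0.0279]
tool_rot: [2.648, 1.69, 0.0]
ft_force: [0.4, 0.7, -0.1]
gripper_width: 0.0684
```

Emit:
carry_out(increments=[[[0, 0, -0.1], 0, -0.6], [[0, 0, -0.3], 0, -0.6], [[0, 0, -0.6], 0, -0.6], [[0, 0, -0.9], 0, -0.6], [[-0.3, 0, -1], 0, -0.6], [[-0.6, 0, -1], 0, -0.6], [[-0.6, 0, -1], 0, -0.6]])

```text
time: 16.5
tcp_pos: [0.5175, -0.0312, 0.1794]
tool_rot: [2.65, 1.685, 0.001]
ft_force: [0.1, 0.9, -0.6]
gripper_width: 0.0681
```

```bash
python3 to.py .46 -.16 .06 65.2;  python3 - <<'E'
from fit import *
s=get_state();p,im,d=grab("wrist","pics/w7.png");reamer(p,im,d);print(s["tcp_pos"])
p,im,d=grab("top");C=cloud(p,d);y=np.radians(65.33);e=np.array([np.cos(y),np.sin(y)]);n=np.array([-e[1],e[0]]);X=C[...,:2]@e;Y=C[...,:2]@n;Z=C[...,2]
f=(Z>.095)&(Z<.115)&(abs(Y+.483)<.09)&(X>.25)&(X<.9);print("cabinet top X",np.percentile(X[f],[.5,2,50,98]),np.percentile(Y[f],[1,99]),f.sum())
E
```

```text
16.5 tcp [ 0.5175 -0.0312  0.1794] yaw 64.89 F [ 0.1  0.9 -0.6] w 0.06805967345456067
M [[0.4243, 0.9055, 0.0017], [0.9055, -0.4243, -0.0011], [-0.0002, 0.002, -1.0]]
share [-0.94   0.015  0.796] turn -0.007
n 6020 yaw 64.7353 ends [ 0.5291 -0.0041] [0.58   0.1037] len 0.11916680332644428 ztop [0.05914952 0.06881597] [ 225    0   59  156 6020]
0.0 [-13.2  13.3  60. ]
17.0 [-14.1  12.9  60. ]
34.0 [-13.8  13.5  60.1]
51.0 [-13.3  13.4  60.1]
68.0 [-13.2  13.1  60. ]
85.0 [-22.5  23.4  68.7]
102.0 [-22.4  23.7  69. ]
[ 0.51751831 -0.03122259  0.17939326]
cabinet top X [0.42488974 0.42859497 0.58044204 0.70934072] [-0.57147999 -0.3946911 ] 3959
```

View pics/w7.png

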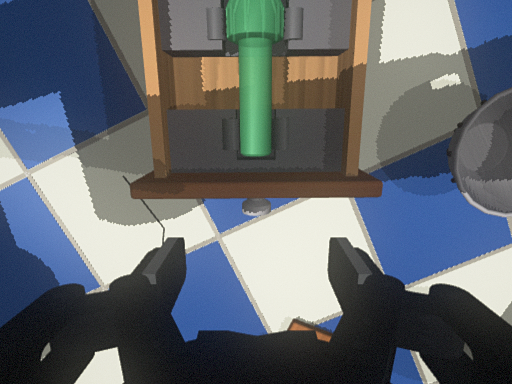

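Wrist view 7: the reamer is seated at column 257. Handle top reads 60.0–60.1 mm along its length and the head 69 mm, which matches home, and the knob is at (257,207). Now I'll close the fingers, come down in front of the knob and push gently.

Emit:
carry_out(increments=[[[-0.3, 0, 0], -0.01, 1], [[-0.45, 0, 0], -0.01, 1], [[-0.45, 0, 0.2], -0.01, 1], [[-0.45, 0, 0.5], -0.01, 1], [[-0.45, 0, 0.75], -0.01, 1], [[-0.45, 0, 0.9], -0.01, 1], [[-0.45, 0, 0.9], -0.01, 1], [[-0.45, 0, 0.9], -0.01, 1]])

```text
time: 17.6
tcp_pos: [0.4907, -0.0902, 0.0441]
tool_rot: [2.64, 1.701, 0.002]
ft_force: [0.5, 0.5, 0.4]
gripper_width: -0.0001
```

```bash
python3 to.py .6022 .1530 .045 65.33; python3 - <<'E'
from h import *
t=get_state()["tcp_pos"];print("X,Y",t[0]*.4174+t[1]*.9087,-t[0]*.9087+t[1]*.4174)
E
```

```text
17.6 tcp [ 0.4907 -0.0902  0.0441] yaw 65.59 F [0.5 0.5 0.4] w -0.0001430305845463835
M [[0.4133, 0.9106, 0.0018], [0.9106, -0.4133, -0.0007], [0.0001, 0.0019, -1.0]]
share [ 1.784  0.007 -0.006] turn 0.006
X,Y 0.1228528535362258 -0.48350058560271153
```

Emit:
carry_out(increments=[[[0.08, 0, 0], 0, 1], [[0.16, 0, 0], 0, 1], [[0.22, 0, 0], 0, 1], [[0.28, 0, 0], 0, 1], [[0.35, 0, 0], 0, 1], [[0.43, 0, 0], 0, 1], [[0.52, 0, 0], 0, 1], [[0.62, 0, 0], 0, 1], [[0.72, 0, 0], 0, 1], [[0.82, 0, 0], 0, 1], [[0.92, 0, 0], 0, 1], [[1, 0, 0], 0, 1]])

```text
time: 19.1
tcp_pos: [0.5518, 0.0472, 0.0428]
tool_rot: [-2.641, -1.701, 0.0]
ft_force: [0.8, -4.8, 1.1]
gripper_width: 0.0001
```

```bash
python3 to.py .6022 .1530 .045 65.33; python3 - <<'E'
from h import *
t=get_state()["tcp_pos"];print("X,Y",t[0]*.4174+t[1]*.9087,-t[0]*.9087+t[1]*.4174)
p,im,d=grab("wrist","pics/w8.png")
E
```

```text
19.1 tcp [0.5518 0.0472 0.0428] yaw 65.56 F [ 0.8 -4.8  1.1] w 6.591852119446065e-05
M [[0.4137, 0.9104, -0.0003], [0.9104, -0.4137, 0.0001], [-0.0001, -0.0003, -1.0]]
share [ 0.781  0.014 -0.015] turn 0.005
X,Y 0.2732552137460761 -0.4817534192606862
```

View pics/w8.png

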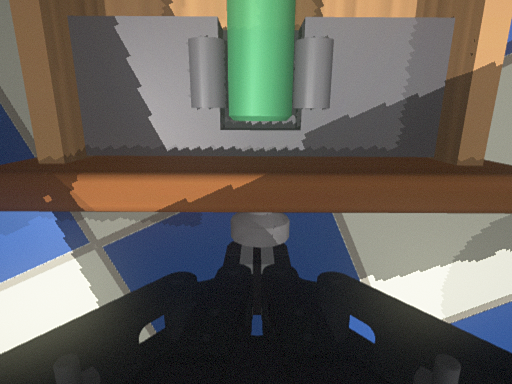

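Wrist view 8: the closed fingertips are pushing the knob squarely at (260,225), with the reamer still down. Continuing.

Emit:
carry_out(increments=[[[0.08, 0.002, 0], 0, 1], [[0.17, 0.004, 0], 0, 1], [[0.26, 0.006, 0], 0, 1], [[0.35, 0.008, 0], 0, 1], [[0.44, 0.01, 0], 0, 1], [[0.52, 0.01, 0], 0, 1], [[0.58, 0.01, 0], 0, 1], [[0.62, 0.01, 0], 0, 1], [[0.64, 0.01, 0], 0, 1]])

```text
time: 20.27
tcp_pos: [0.593, 0.1332, 0.043]
tool_rot: [2.641, 1.7, 0.0]
ft_force: [-2.3, -0.9, -0.7]
gripper_width: -0.0001
```

Emit:
carry_out(increments=[[[0.01, 0, 0], 0, 1], [[0.02, 0, 0], 0, 1], [[0.03, 0, 0], 0, 1], [[0.03, 0, 0], 0, 1]])

```text
time: 20.78
tcp_pos: [0.5948, 0.1371, 0.043]
tool_rot: [2.642, 1.7, 0.001]
ft_force: [-1.0, -1.1, -0.0]
gripper_width: -0.0
```

```bash
python3 to.py .6022 .1530 .045 65.33; python3 - <<'E'
from h import *
t=get_state()["tcp_pos"];print("X,Y",t[0]*.4174+t[1]*.9087,-t[0]*.9087+t[1]*.4174)
p,im,d=grab("wrist","pics/w9.png");C=cloud(p,d);y=np.radians(65.33);e=np.array([np.cos(y),np.sin(y)]);n=np.array([-e[1],e[0]]);X=C[...,:2]@e;Y=C[...,:2]@n;Z=C[...,2]
f=(Z>.1)&(Z<.11)&(X>.38)&(abs(Y+.4832)<.08);print("cab",np.percentile(X[f],[.5,2]));f=(Z>.08)&(Z<.092)&(X>.38)&(abs(Y+.4832)<.08);print("panel",np.percentile(X[f],[.5,2,98,99.5]),f.sum())
E
```

```text
20.775 tcp [0.5948 0.1371 0.043 ] yaw 65.53 F [-1.  -1.1 -0. ] w -1.0325248373209519e-06
M [[0.4142, 0.9102, 0.0006], [0.9102, -0.4142, 0.0001], [0.0004, 0.0005, -1.0]]
share [ 0.117  0.001 -0.013] turn 0.005
X,Y 0.37288450084974206 -0.4833056044322366
cab [0.38190509 0.38424275]
panel [0.38312421 0.38423271 0.41916026 0.41926869] 21498
```

Emit:
carry_out(increments=[[[0.01, 0, 0], 0, 1], [[0.02, 0, 0], 0, 1], [[0.03, 0, 0], 0, 1], [[0.03, 0, 0], 0, 1]])

```text
time: 21.32
tcp_pos: [0.5968, 0.1414, 0.043]
tool_rot: [2.641, 1.7, 0.001]
ft_force: [-0.5, -1.6, -0.5]
gripper_width: 0.0001
```

Emit:
carry_out(increments=[[[0.007, 0, 0], 0, 1], [[0.013, 0, 0], 0, 1], [[0.013, 0, 0], 0, 1]])

```text
time: 21.7
tcp_pos: [0.5969, 0.1416, 0.043]
tool_rot: [2.64, 1.7, -0.004]
ft_force: [-3.6, -7.7, 1.3]
gripper_width: -0.0002
```

Emit:
carry_out(increments=[[[0.007, 0, 0], 0, 1], [[0.013, 0, 0], 0, 1], [[0.013, 0, 0], 0, 1]])

```text
time: 22.08
tcp_pos: [0.5969, 0.1418, 0.0429]
tool_rot: [2.639, 1.7, -0.01]
ft_force: [-5.7, -14.2, 5.3]
gripper_width: 0.0003
```

```bash
python3 to.py .6022 .1530 .045 65.33; python3 - <<'E'
from h import *
t=get_state()["tcp_pos"];print("X,Y",t[0]*.4174+t[1]*.9087,-t[0]*.9087+t[1]*.4174)
p,im,d=grab("wrist","pics/w10.png")
E
```

```text
22.075 tcp [0.5969 0.1418 0.0429] yaw 65.57 F [ -5.7 -14.2   5.3] w 0.00034410634198858123
M [[0.4136, 0.9105, -0.004], [0.9104, -0.4136, -0.0052], [-0.0064, -0.0015, -1.0]]
share [ 0.083  0.001 -0.014] turn 0.005
X,Y 0.3779451115013601 -0.48319989868032565
```

View pics/w10.png

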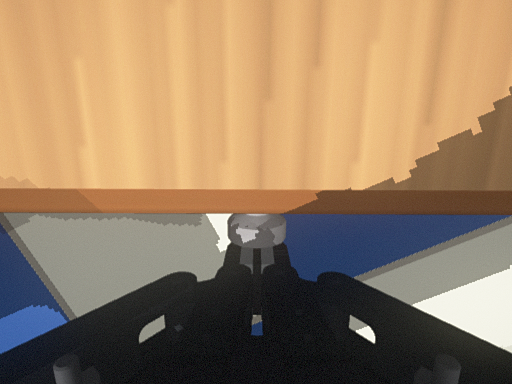

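Wrist view 10: the panel (row 200) sits flush against the cabinet front. TCP X of 0.378 m is the predicted shut value, and the stop is solid at about 15 N. Backing off.

Emit:
carry_out(increments=[[[-0.03, 0, 0], 0, 1], [[-0.1, 0, 0], 0, 1], [[-0.3, 0, 0], 0, 1], [[-0.6, 0, 0], 0, 1], [[-0.8, 0, -0.3], 0, 1], [[-0.8, 0, -0.7], 0, 1], [[-0.8, 0, -1], 0, 1], [[-0.8, 0, -1], 0, 1]])

```text
time: 23.12
tcp_pos: [0.5515, 0.0351, 0.1982]
tool_rot: [2.636, 1.697, 0.013]
ft_force: [0.1, 0.4, -0.3]
gripper_width: 0.0001
```

```bash
python3 - <<'E'
from h import *
p,im,d=grab("wrist");C=cloud(p,d);y=np.radians(65.33);e=np.array([np.cos(y),np.sin(y)]);n=np.array([-e[1],e[0]]);X=C[...,:2]@e;Y=C[...,:2]@n;Z=C[...,2]
B=(X>.38)&(abs(Y+.4832)<.08)
for nm,a,b in(("cab",.1,.11),("panel",.08,.092)): print(nm,np.percentile(X[B&(Z>a)&(Z<b)],[.5,2,50,98,99.5]).round(4))
f=(X>.33)&(abs(Y+.4832)<.012)&(Z>.06)&(Z<.075);print("knob",np.percentile(X[f],[1,99]).round(4))
p,im,d=grab("top","pics/top1.png");print(get_state()["time"],get_state()["ft_force"])
E
```

```text
Traceback (most recent call last):
IndexError: index -1 is out of bounds for axis 0 with size 0
```

```bash
python3 - <<'E'
from h import *
p,im,d=grab("wrist");C=cloud(p,d);y=np.radians(65.33);e=np.array([np.cos(y),np.sin(y)]);n=np.array([-e[1],e[0]]);X=C[...,:2]@e;Y=C[...,:2]@n;Z=C[...,2]
for a,b in((.097,.115),(.08,.093),(.06,.075),(.045,.06)):
    q=X[(abs(Y+.4832)<.08)&(Z>a)&(Z<b)&(d>0)&(X>.3)]; print(a,len(q),np.percentile(q,[1,50,99]).round(4) if len(q) else "")
p,im,d=grab("top","pics/top1.png");print(get_state()["time"],get_state()["ft_force"])
C=cloud(p,d);X=C[...,:2]@e;Y=C[...,:2]@n;Z=C[...,2]
for a,b in((.097,.115),(.078,.093)):
    q=X[(abs(Y+.4832)<.08)&(Z>a)&(Z<b)&(X>.3)&(X<.75)]; print("top",a,len(q),np.percentile(q,[1,50,99]).round(4) if len(q) else "")
E
```

```text
0.097 0 
0.08 0 
0.06 1735 [0.3893 0.4099 0.4106]
0.045 1187 [0.3887 0.4101 0.4107]
23.275 [-0.09391815  0.22180192 -0.13656561]
top 0.097 3460 [0.4265 0.5816 0.7125]
top 0.078 197 [0.4102 0.4176 0.4259]
```

View pics/top1.png

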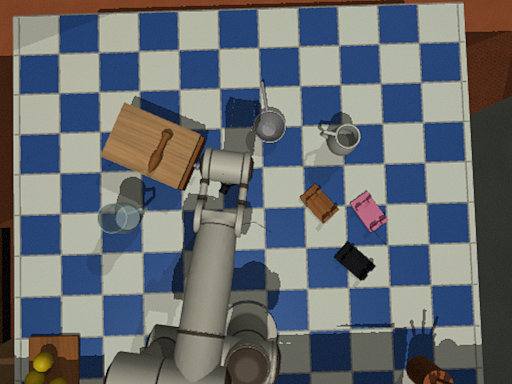

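Final top view: the drawer is shut, with panel top from 0.410 to 0.426 m against the cabinet front at about 0.425. The rest is empty at (319,204) and the bystanders haven't moved. Handing in.

```bash
python3 -c "
from h import *
print(order.job_done())"
```

```text
the job is handed in; nothing more can be done
None
```

The green reamer is pressed into its foam cutout, head towards the back, and the drawer is shut. I handed the job in at about 23 s of the 61 s limit.

- **Grip and press:** I gripped it at the 20 N minimum, and the highest press reading between moves was about 10 N.
- **Seating:** After I let go, the handle top read 60.0–60.1 mm along the part in view and the head top 68.7–69.0 mm, which matches fully home. The tip itself was out of that picture.
- **Drawer:** I pushed it at the knob with closed fingertips at about 0.12 m/s until it hit a solid stop, where about 15 N moved it no further. The panel's outer face then stood 14–15 mm in front of the cabinet's front face, as expected for the 14 mm panel when shut.
- **Other things:** The arm is clear and touching nothing. In the last top view the jug, pitcher, strainer, wooden reamer and look-alike rests look unmoved.

No check disagreed. My first script for the final drawer check stopped because the wrist camera could no longer see the cabinet top, so I repeated it with the top camera as well.

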